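# Shut a duct filter box and hold its panel down

### The arm

A 6-joint arm with a two-finger parallel gripper is mounted at the origin on the work surface. World frame = base frame: x ahead of the robot, y to its left, z up, the work surface at z = 0. Lengths are in mm, angles in rad, forces in N, time in s.
With the tool pointing down it reaches from about 275 to 750 mm from the base axis. Payload 10.2 kg.
Tool frame: the origin (TCP) lies midway between the tips of the shut fingers; the grasp point (between the pads) lies grip_depth behind it (grip_depth is the distance from the TCP to the grasp point, in mm); z points along the fingers, y is the line along which they close (so a half turn about z gives the same grasp; the last joint's range is limited). The gripper opens to 85 mm and grips with 20 to 120 N. Pads are 22 mm wide; open, the fingers measure 114 mm over their backs; the gripper's body (76 mm by 85 mm) begins 54 mm behind the grasp point. The pads swing forward as they close: fully open they stand 13 mm farther back than shut.
Start: joints at [0.898, 0.313, 1.498, -0, 1.331, -0.223], TCP at [228.275, 472.78, 191.994] pointing down, gripper open.
Joint ranges: [-2.94, 2.94], [-0.97, 2.17], [0.19, 2.56], [-1.23, 4.37], [0.02, 3.11], [-2.88, 2.88]. Speed limits (rad/s): [2.39, 2.39, 3.01, 3.14, 3.14, 3.14].

### API

Orientations are given as a unit quaternion [w, x, y, z].
In Python, from rig import * gives the robot as it stands.
- The arm moves only by the tool servo_tool, never from a script. Its argument "commands" is a list of rows, each a list of 3 entries, a list of its own where there are three numbers: the gripper command: -1 is fully open, 1 is shut, values between are in proportion, then the shift along the tool's x, y, z in m, then the turn, a rotation vector about the tool's x, y, z in units of 6 degrees (1.0 is 6 degrees). In form: [[grip, [dx, dy, dz], [ax, ay, az]], ...]. A call has 1 to 10 rows; each row shifts and turns the commanded pose from where the row before left it, along the tool's axes as they then stand; what a row does not reach is not made up. A row lasts 1/12 s, in which the tool goes at most 41.7 mm and 7.16 degrees, less where a joint would pass 70% of its speed; a pose out of reach is approached as far as the arm can. A call is refused whole if a number of a shift passes 0.0417 or a number of a turn 1, either way. A call with a gripper value outside its range is refused whole. The fingers move at their own pace and stop on an object; "squeeze" is the grip in N (left out, the last holds). Time passes only in rows, so rows that do not move let the fingers close. It gives the time, the measured TCP pose, the force, the opening and the grip force at its end, in the units of the state.
- sense(): the state, without advancing time (a new reading comes with each control period).
- capture(name): name is "scene" or "top"; returns a dict with "pixels" (384x512x3 uint8, red, green, blue), "z_map" (384x512 float32, mm along the optical axis (not along the pixel's ray), 0 where there is no reading), "fx", "fy", "cx", "cy" (pixels), "distortion" ([k1, k2, p1, p2, k3] as OpenCV has them; the pictures are not rectified), "rvec" (rotation vector, rad) and "tvec" (3), from world to camera coordinates, as OpenCV has them. Camera axes: x right, y down, z forward; pixel columns grow to the right and rows downward; lengths in mm; the calibration is good to about 2 mm. A picture is of the moment at which its call begins.
- finish_job(): hands the job in; it is judged then, once.
The state is a dict: "time_s": time; "joints": joint angles; "dq": joint speeds; "tau": joint torques, N m; "eef_pos": TCP position; "ee_rot": TCP orientation; "force": force on the tool from outside, world axes, zero at the start; "wrist_torque": the same for the moment, N m; "grip_width": opening from 0.0 (shut) to 1.0 (fully open); "grip_force": force on a finger pad.
Only numpy, scipy, OpenCV 4.12 (cv2) and the standard library are available. Lean on these libraries where they do the work, as an engineer would, in place of code of your own. Each camera call takes 0.05 s, during which the arm holds its last target. There are 200 camera calls.

### The job

The filter is back in this duct filter box and its access panel has to go shut so that I can lock it. First turn the wing stud on the rim until its wing lines up with the slot in the panel, then swing the panel down over it and press it fully home against the frame. Springs push it up again, so finish while you are still holding it pressed shut, and leave the other things on the table alone.

Things in the scene. Friction and masses are not known exactly. Their poses are not given: they have to be found in the camera images.
- filter_box: Fixed white sheet-steel duct filter box, 260 mm long (its x, along the duct), 180 wide (its y), open on top; a 125 mm round spigot sticks out 45 mm at each x end. Origin: centre of its underside on the table, z up; rim (frame) 145 mm up. Panel hinged along its +y side, wing stud on the 52 mm wide rim flange of its -y side. The filter inside ends 14 mm below the rim.
- panel (a joint): Opening angle of the panel, rad: 0 shut against the frame, 1.57 upright, 1.95 leaning back at its stop. The hinge has stiff friction (0.3 N m) and stays where it is left. The last 0.055 rad go against two push-off springs: about 10 N near the free edge keeps it shut; let go, it pops up again.
- panel_edge (a point): Middle of the panel's free edge, on its outer face (on top when shut). White plate, 178 mm from hinge line to free edge, 268 mm long along the hinge, 4 mm thick, 0.3 kg, a 10 mm lip turned down round its edges. Panel axes: x along the hinge, -y from hinge to free edge, z out of the outer face.
- panel_slot (a point): Centre of the slot through the panel, on its outer face, 148 mm from the hinge line, midway along the panel. 46 mm long (x, parallel to the hinge), 18 mm wide; the wing passes when lined up within about 0.25 rad, else the panel stops on top of it. With the panel shut the wing stands 18 mm out of it.
- hinge_mid (a point): Middle of the hinge line: 84 mm to +y of the box centre and 149 mm above the table. The panel's underside lies in the hinge line; axes as the box.
- wing_mid (a point): Centre of the steel wing of the quarter-turn stud: a flat upright bar 36 mm long (its x), 8 mm thick (its y), 18 mm high (point half-way up), its lower edge 8 mm and its top 26 mm above the rim; below it a 12 mm neck on a 24 mm bushing 4 mm high. It turns about the vertical through this point, 64 mm to -y of the box centre.
- wing_stud (a joint): Angle of the wing, rad: 0 is lined up with the panel's slot (wing parallel to the hinge), 1.57 is crosswise; it grows clockwise seen from above, so it has to be turned counter-clockwise; stops at -0.03 and 1.6. Friction about 0.05 N m.
- coffee_mid (a point): Bystander: paper coffee cup with black lid, 85 mm diameter, 120 mm high, standing; point half-way up.
- pump_mid (a point): Bystander: pump bottle, 42 mm diameter, 148 mm high, standing; point 70 mm up.
- clear_mid (a point): Bystander: clear bottle with cap, 40 mm diameter, 120 mm high, standing; point half-way up.
- screwdriver_grip (a point): Bystander: screwdriver about 200 mm long and 30 mm thick, lying on the table; point on its handle.
- pin_near (a joint): Black spring push-off pin, 10 mm diameter, on the stud's flange 95 mm to box -x of the stud. Value: m it stands proud of the shut panel's underside; 0.008 at rest (12 mm above the rim), 0 when the panel is shut.
- pin_far (a joint): Black spring push-off pin, 10 mm diameter, on the stud's flange 95 mm to box +x of the stud. Value: m it stands proud of the shut panel's underside; 0.008 at rest (12 mm above the rim), 0 when the panel is shut.

How it is judged:
By the outcome, as a careful person would: the job done as asked, in the order asked, and still so for the second after the job is handed in, while the arm keeps its last pose, push and grip.
It also fails if it takes over 58 s, if anything falls off the work surface, if the arm or the gripper's body presses on something with over 40 N, if the wrist force passes 120 N, or if a joint passes its speed limit or range.

## Working session

There is one attempt and no reset: what is moved stays moved. The work goes in short steps, Python scripts to look and compute and a tool call to move; the robot and the scene stay as the last step left them, time stands still between calls to the robot, and variables do not carry over. Pictures are saved under pics/ and viewed, at most 10 in all, crops included, and the job is handed in when it is done.

Besides the shell and the picture viewer there is one more tool, called after "Emit:" as name(argument=value, ...), one argument or row to a line, values as JSON. servo_tool: Moves the arm, as the interface text tells. Its arguments: {"type":"object","properties":{"commands":{"type":"array"},"squeeze":{"type":"number"}},"required":["commands"]}

```bash
mkdir -p pics; ls
cat > h.py <<'E'
from rig import *
import numpy as np, cv2
def cam(n):
    c=capture(n); c['K']=np.array([[c['fx'],0,c['cx']],[0,c['fy'],c['cy']],[0,0,1.]]); c['D']=np.array(c['distortion'],float)
    c['R']=cv2.Rodrigues(np.array(c['rvec'],float))[0]; c['t']=np.array(c['tvec'],float).reshape(3)
    return c
def rays(c,uv):
    p=cv2.undistortPoints(np.array(uv,float).reshape(-1,1,2),c['K'],c['D']).reshape(-1,2)
    return np.c_[p,np.ones(len(p))]@c['R'], -c['R'].T@c['t']
def onz(c,uv,z):
    d,o=rays(c,uv); return o+d*((z-o[2])/d[:,2])[:,None]
def cloud(c):
    h,w=c['z_map'].shape; v,u=np.mgrid[:h,:w]
    d,o=rays(c,np.c_[u.ravel(),v.ravel()]); return (o+d*c['z_map'].reshape(-1,1)).reshape(h,w,3)
def save(c,f): cv2.imwrite(f,c['pixels'][:,:,::-1])
E
python3 - <<'E'
from h import *
for n in('scene','top'):
    c=cam(n); save(c,f'pics/{n}0.png'); np.save(n+'0.npy',cloud(c)); print(n,-c['R'].T@c['t'])
print(sense())
E
```

```text
pics
scene [1189.35703527  811.16901489 1157.86689156]
top [ 400.11892985   11.43569272 1124.97099817]
{'time_s': 0.1, 'joints': array([ 8.97608590e-01,  3.13382487e-01,  1.49835011e+00,  3.70330144e-05,
        1.33098537e+00, -2.23393832e-01]), 'dq': array([-0.00045831, -0.00107759, -0.00038572, -0.00051581, -0.00157622,
        0.00111457]), 'tau': array([ 4.10950437e-03, -4.12901151e+01, -2.60139030e+01, -6.57274222e-05,
        3.04571688e-03,  2.92058371e-05]), 'eef_pos': array([228.08948025, 472.57164856, 191.5023787 ]), 'ee_rot': array([-2.60078542e-04,  2.23010173e-01,  9.74815955e-01, -4.99268436e-04]), 'force': array([-0.64838344,  0.12067476, -0.15096967]), 'wrist_torque': array([0.01475387, 0.02299927, 0.0058926 ]), 'grip_force': 0.0, 'grip_width': 1.0020435489910189}
```

View pics/scene0.png

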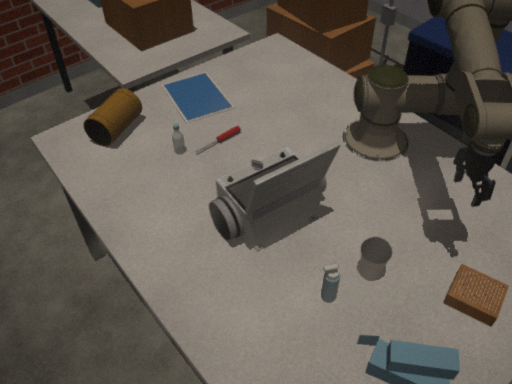

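View pics/top0.png

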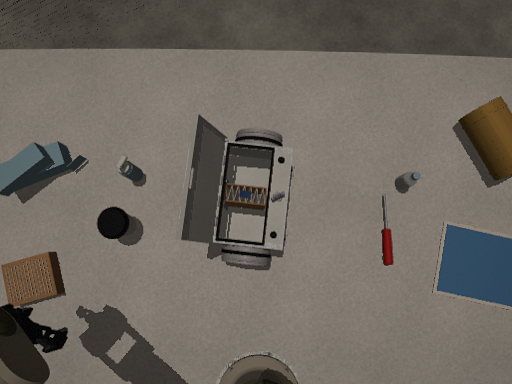

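The top view shows the box at about (255,195). The pins are at (281,160) and (273,235), the wing is at (278,196), and the panel stands to the left (+y) with its free edge around x≈190. The cup is at (113,222), the pump bottle at (131,170), the clear bottle at (408,180) and the screwdriver at (387,230).

Run:
```python
from h import *
c=cam('top'); P=cloud(c); im=c['pixels']
g=cv2.cvtColor(im,cv2.COLOR_RGB2GRAY)
def cen(x0,y0,x1,y1,z,th):
    m=(g[y0:y1,x0:x1]<th).astype(np.uint8); n,l,s,ce=cv2.connectedComponentsWithStats(m)
    for i in range(1,n):
        if s[i,4]>8: print(s[i],ce[i]+[x0,y0],onz(c,[ce[i]+[x0,y0]],z)[0])
cen(275,153,288,167,157,60);cen(267,229,280,241,157,60)
a,b=onz(c,[[281.5,160],[273.5,235]],157); print('pins',a,b,np.linalg.norm(a-b), (a+b)/2)
# cloud wing region
print(P[188:206:2,268:292:2,2].round(0))
# panel points
q=P[110:250,175:240].reshape(-1,3); q=q[q[:,2]>200]; print(len(q), q.min(0),q.max(0))
for k in(0,2):print(np.percentile(q,[1,99],axis=0).round())
cv2.imwrite('pics/crop.png',cv2.resize(im[105:275,170:305,::-1],None,fx=4,fy=3.5*8/7*1.0,interpolation=cv2.INTER_CUBIC)[:600])
for n,(u,v) in dict(cup=(113,222),pump=(125,163),clear=(414,176),scr=(387,245)).items(): print(n,P[v,u].round())
```

```text
[ 3  4  6  6 31] [280.74193548 159.58064516] [623.74202154 -42.13687555 157.        ]
[ 3  3  7  6 33] [273.06060606 234.42424242] [436.49777313 -25.64359172 157.        ]
pins [622.70434995 -44.05002349 157.        ] [435.11898331 -26.73773333 157.        ] 188.3825500578592 [528.91166663 -35.39387841 157.        ]
[[149. 149. 146. 145. 143. 143. 142. 143. 147. 145. 144.  -0.]
 [151. 145. 142. 146. 143. 144. 147. 145. 148. 143. 141.   1.]
 [148. 144. 146. 143. 143. 142. 148. 172. 145. 147. 145.  -1.]
 [146. 146. 144. 153. 150. 171. 170. 174. 168. 145.  -3.  -0.]
 [147. 143. 145. 170. 170. 171. 169. 146. 145. 144.  -3.   0.]
 [148. 145. 174. 169. 168. 154. 148. 147. 144. 146.  -2.   0.]
 [145. 145. 169. 150. 147. 151. 147. 145. 145. 146.  -4.  -0.]
 [149. 143. 141. 145. 146. 143. 148. 144. 144. 143.   1.   1.]
 [145. 144. 145. 146. 142. 144. 145. 142. 143. 147.  -1.  -2.]]
3329 [400.11892985  11.43569272 200.05040274] [ 682.67671215  180.98533344 1124.97099817]
[[ 400.   11.  201.]
 [ 680.  176. 1125.]]
[[ 400.   11.  201.]
 [ 680.  176. 1125.]]
cup [460. 385. 120.]
pump [616. 364. 120.]
clear [ 596. -392.  122.]
scr [ 418. -347.   27.]
```

Run:
```python
import cv2
i=cv2.imread('pics/crop.png');print(i.shape)
a=cv2.imread('pics/top0.png')[145:250,255:300];cv2.imwrite('pics/w.png',cv2.resize(a,None,fx=5.5,fy=5.5,interpolation=cv2.INTER_CUBIC))
```

```text
(600, 540, 3)
```

View pics/w.png

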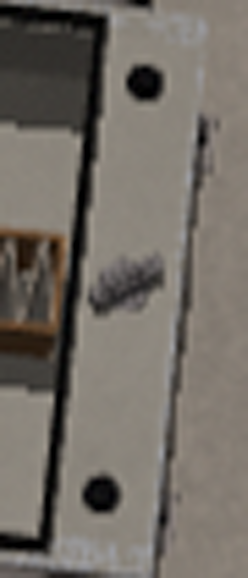

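The zoomed crop shows the pins at top and bottom and the wing lying obliquely between them, at about full-image (278,197). Its right end points up, so roughly 1 rad still has to be turned counter-clockwise.

```bash
cat >> h.py <<'E'
from scipy.spatial.transform import Rotation as Ro
A=np.array([623.7,-42.1]);B=np.array([436.5,-25.6]);S=(A+B)/2
ex=(A-B)/np.linalg.norm(A-B);ey=np.array([-ex[1],ex[0]]);O=S+64*ey
def box(p): d=np.asarray(p)[...,:2]-O; return np.stack([d@ex,d@ey,np.asarray(p)[...,2]],-1)
def wor(b): return np.r_[O+b[0]*ex+b[1]*ey,b[2]]
def tool(s=None):
    s=s or sense(); q=s['ee_rot']; return Ro.from_quat([q[1],q[2],q[3],q[0]]),s['eef_pos']
def go(t,yaw_y=None):
    R,p=tool(); y=R.apply([0,1,0]); a=np.degrees(np.arctan2(y[1],y[0])); print('shift tool m',(R.inv().apply(t-p)/1000).round(4),'yaw_y now',a.round(2), 'tilt z',R.apply([0,0,1]).round(3))
E
python3 - <<'E'
from h import *
import h, rig
print('grip_depth',getattr(rig,'grip_depth',None),O,np.degrees(np.arctan2(ex[1],ex[0])))
W=[]
for n in('top','scene'):
    P=np.load(n+'0.npy').reshape(-1,3); b=box(P)
    m=(abs(b[:,0])<24)&(abs(b[:,1]+64)<24)&(b[:,2]>160)&(b[:,2]<180)
    w=P[m]; ce,(wh),an=cv2.minAreaRect(w[:,:2].astype(np.float32)); u,s,vt=np.linalg.svd(w[:,:2]-w[:,:2].mean(0))
    print(n,m.sum(),w.mean(0),ce,wh,np.degrees(np.arctan2(vt[0,1],vt[0,0])))
    m=(abs(b[:,0])<125)&(b[:,1]>60)&(b[:,1]<220)&(b[:,2]>180)&(b[:,2]<345); q=b[m]
    f=np.polyfit(q[:,2],q[:,1],1); print('panel',m.sum(),f,'y at z149',np.polyval(f,149),'theta',np.pi/2+np.arctan(f[0]),'zmax',np.percentile(q,[1,99],axis=0).round())
go(np.r_[S,400])
E
```

```text
grip_depth 18.700000000000003 [535.71924038  29.90283631] -5.03709156499936
top 52 [529.70084328 -34.59963764 169.59674054] (530.2078857421875, -34.38902282714844) (7.919121265411377, 34.62761306762695) 117.92861848513972
panel 3390 [ 0.28539878 42.57112547] y at z149 85.09554436353733 theta 1.848804271709357 zmax [[-123.   93.  182.]
 [ 122.  139.  323.]]
scene 48 [533.38541604 -32.28189947 168.11998813] (532.404052734375, -32.8167724609375) (15.015469551086426, 32.83436965942383) 116.23572114717754
panel 2086 [ 0.26686275 50.99172786] y at z149 90.75427800887078 theta 1.8315817774357577 zmax [[-122.   98.  182.]
 [ 122.  141.  324.]]
shift tool m [-0.4921 -0.325  -0.2082] yaw_y now 64.23 tilt z [-0.001 -0.001 -1.   ]
```

Emit:
servo_tool(
  commands=[
    [-1, [0, 0, -0.03], [0, 0, 0.875]],
    [-1, [0, 0, -0.03], [0, 0, 0.875]],
    [-1, [0, 0, -0.03], [0, 0, 0.875]],
    [-1, [0, 0, -0.03], [0, 0, 0.875]],
    [-1, [0, 0, -0.03], [0, 0, 0.875]],
    [-1, [0, 0, -0.03], [0, 0, 0.875]],
    [-1, [0, 0, -0.03], [0, 0, 0.875]],
    [-1, [0, 0, 0], [0, 0, 0]],
  ],
)

```text
time_s: 0.82
eef_pos: [228.7, 473.3, 407.3]
ee_rot: [0.001, 0.521, 0.854, 0.004]
force: [0.6, -0.2, 0.9]
grip_width: 0.998
grip_force: 0.0
```

```bash
python3 -c "
from h import *
go(np.r_[530.2,-34.2,400])"
```

```text
shift tool m [-0.5893  0.0359  0.0055] yaw_y now 27.22 tilt z [ 0.005  0.007 -1.   ]
```

Emit:
servo_tool(
  commands=[
    [-1, [-0.03, 0.0018, 0], [0, 0, 0]],
    [-1, [-0.03, 0.0018, 0], [0, 0, 0]],
    [-1, [-0.03, 0.0018, 0], [0, 0, 0]],
    [-1, [-0.03, 0.0018, 0], [0, 0, 0]],
    [-1, [-0.03, 0.0018, 0], [0, 0, 0]],
    [-1, [-0.03, 0.0018, 0], [0, 0, 0]],
    [-1, [-0.03, 0.0018, 0], [0, 0, 0]],
    [-1, [-0.03, 0.0018, 0], [0, 0, 0]],
    [-1, [-0.03, 0.0018, 0], [0, 0, 0]],
    [-1, [-0.03, 0.0018, 0], [0, 0, 0]],
  ],
)

```text
time_s: 1.65
eef_pos: [383.1, 213.5, 401.5]
ee_rot: [-0.0, 0.519, 0.855, -0.0]
force: [1.0, 0.8, 0.3]
grip_width: 0.996
grip_force: 0.0
```

Emit:
servo_tool(
  commands=[
    [-0.4, [-0.03, 0.0018, 0], [0, 0, 0]],
    [-0.4, [-0.03, 0.0018, 0], [0, 0, 0]],
    [-0.4, [-0.03, 0.0018, 0], [0, 0, 0]],
    [-0.4, [-0.03, 0.0018, 0], [0, 0, 0]],
    [-0.4, [-0.03, 0.0018, 0], [0, 0, 0]],
    [-0.4, [-0.03, 0.0018, 0], [0, 0, 0]],
    [-0.4, [-0.03, 0.0018, 0], [0, 0, 0]],
    [-0.4, [-0.03, 0.0018, 0], [0, 0, 0]],
    [-0.4, [-0.03, 0.0018, 0], [0, 0, 0]],
    [-0.4, [0, 0, 0], [0, 0, 0]],
  ],
)

```text
time_s: 2.48
eef_pos: [523.2, -21.1, 399.6]
ee_rot: [-0.001, 0.52, 0.854, -0.001]
force: [-1.1, -0.2, -1.1]
grip_width: 0.7
grip_force: 0.0
```

```bash
python3 -c "
from h import *
go(np.r_[530.2,-34.2,156])"
```

```text
shift tool m [-0.0153  0.001   0.2436] yaw_y now 27.27 tilt z [-0.004  0.    -1.   ]
```

Emit:
servo_tool(
  commands=[
    [-0.4, [-0.0153, 0.001, 0.03], [0, 0, 0]],
    [-0.4, [0, 0, 0.03], [0, 0, 0]],
    [-0.4, [0, 0, 0.03], [0, 0, 0]],
    [-0.4, [0, 0, 0.03], [0, 0, 0]],
    [-0.4, [0, 0, 0.03], [0, 0, 0]],
    [-0.4, [0, 0, 0.03], [0, 0, 0]],
    [-0.4, [0, 0, 0.025], [0, 0, 0]],
    [-0.4, [0, 0, 0.02], [0, 0, 0]],
    [-0.4, [0, 0, 0.015], [0, 0, 0]],
    [-0.4, [0, 0, 0], [0, 0, 0]],
  ],
)

```text
time_s: 3.32
eef_pos: [527.7, -29.5, 158.7]
ee_rot: [-0.003, 0.519, 0.855, -0.001]
force: [0.1, 0.4, -0.6]
grip_width: 0.698
grip_force: 0.0
```

Run:
```python
from h import *
go(np.r_[530.2,-34.2,156])
c=cam('scene'); cv2.imwrite('pics/s1.png',cv2.resize(c['pixels'][110:260,190:350,::-1],None,fx=4,fy=4,interpolation=cv2.INTER_CUBIC))
```

```text
shift tool m [-0.0053  0.0001  0.0027] yaw_y now 27.52 tilt z [-0.006  0.002 -1.   ]
```

View pics/s1.png

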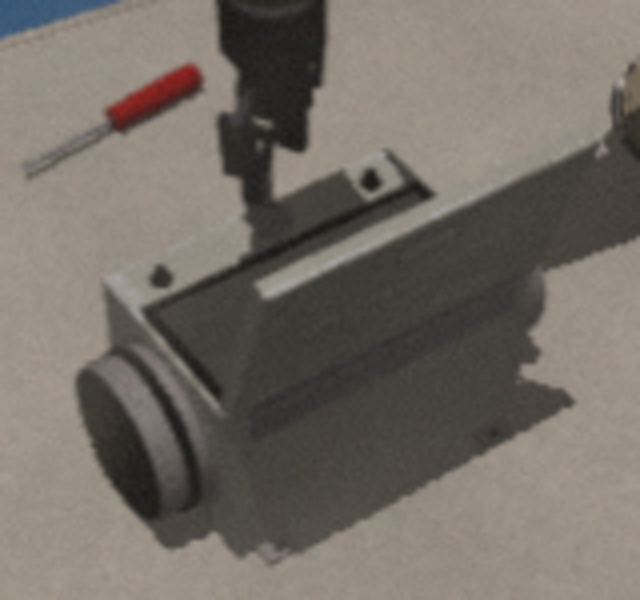

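The scene crop shows the open fingers straddling the wing stud at crop (260,215), clear of the pins at (160,275) and (370,180). I'll close on the wing.

Emit:
servo_tool(
  commands=[
    [-0.4, [-0.005, 0, 0.002], [0, 0, 0]],
    [-0.4, [0, 0, 0], [0, 0, 0]],
    [1, [0, 0, 0], [0, 0, 0]],
    [1, [0, 0, 0], [0, 0, 0]],
    [1, [0, 0, 0], [0, 0, 0]],
    [1, [0, 0, 0], [0, 0, 0]],
    [1, [0, 0, 0], [0, 0, 0]],
    [1, [0, 0, 0], [0, 0, 0]],
    [1, [0, 0, 0], [0, 0, 0]],
    [1, [0, 0, 0], [0, 0, 0]],
  ],
  squeeze=40,
)

```text
time_s: 4.2
eef_pos: [531.9, -34.7, 160.0]
ee_rot: [-0.0, 0.519, 0.855, 0.0]
force: [0.1, 0.2, 0.6]
grip_width: 0.003
grip_force: 0.0
```

The gripper shut fully with nothing between the pads, so I'll look.

Run:
```python
from h import *
go(np.r_[530.2,-34.2,156]); s=sense(); print(s['grip_width'],s['grip_force'],s['eef_pos'],s['force'])
c=cam('scene'); a=c['pixels'][110:185,215:295,::-1]
d=cam('top'); b=d['pixels'][160:235,240:320,::-1]
cv2.imwrite('pics/s2.png',cv2.resize(np.hstack([a,b]),None,fx=5,fy=5,interpolation=cv2.INTER_CUBIC))
```

```text
shift tool m [ 0.0012 -0.0013  0.004 ] yaw_y now 27.48 tilt z [-0.  0. -1.]
0.00260819179621952 0.0 [531.86596545 -34.65320662 159.98970512] [0.09798732 0.21461725 0.57814069]
```

View pics/s2.png

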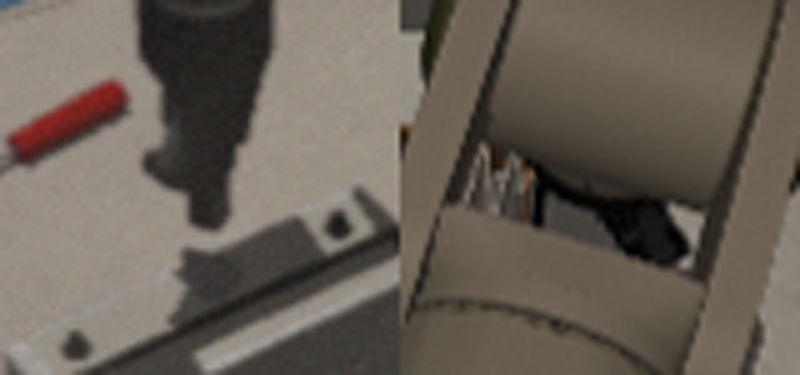

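The left half (scene view) shows the shut fingertips at crop (208,222), above and away from the wing at about (205,268). I'll check that against the reported TCP.

Run:
```python
from h import *
c=cam('scene'); s=sense(); print(s['eef_pos'],s['joints'])
pr=lambda p: cv2.projectPoints(np.array([p],float),np.array(c['rvec'],float),c['t'],c['K'],c['D'])[0].ravel().round(1)
print('tcp',pr(s['eef_pos']),'wing top',pr([530.2,-34.2,171]))
for z in(160,180,200,210): print(z,pr([530,-34,z]))
P=cloud(c)
for v in range(140,172,2): print(v,P[v,252:264:3].round().astype(int).tolist())
```

```text
[531.87479747 -34.69798664 159.97674796] [-2.85096244e-01  3.56880428e-01  1.52273492e+00 -2.74401673e-05
  1.26200740e+00 -7.64653750e-01]
tcp [255.9 163.7] wing top [256.4 160.9]
160 [256.5 163.6]
180 [256.4 158.7]
200 [256.3 153.7]
210 [256.3 151.1]
140 [[546, -33, 262], [544, -21, 268], [539, -14, 271], [518, -26, 252]]
142 [[570, -1, 289], [534, -34, 247], [541, -12, 265], [521, -23, 248]]
144 [[572, 2, 284], [544, -22, 253], [535, -19, 251], [347, -240, 1]]
146 [[572, 1, 276], [553, -10, 258], [535, -19, 243], [353, -233, 0]]
148 [[560, -16, 251], [556, -6, 256], [533, -22, 232], [360, -224, 0]]
150 [[547, -33, 225], [542, -24, 228], [531, -25, 221], [365, -217, -2]]
152 [[549, -30, 220], [543, -24, 221], [533, -22, 216], [372, -209, -3]]
154 [[544, -37, 204], [543, -24, 213], [535, -20, 211], [379, -200, -2]]
156 [[411, -211, -1], [401, -207, -4], [394, -198, -1], [386, -192, -2]]
158 [[421, -199, 4], [408, -198, -3], [401, -190, -1], [494, -57, 146]]
160 [[536, -49, 168], [531, -40, 171], [507, -56, 146], [502, -47, 149]]
162 [[539, -44, 165], [537, -32, 172], [532, -23, 176], [525, -19, 174]]
164 [[540, -44, 157], [535, -35, 161], [531, -26, 165], [525, -18, 167]]
166 [[538, -46, 146], [537, -32, 155], [531, -25, 157], [525, -19, 158]]
168 [[542, -41, 144], [538, -31, 149], [532, -25, 150], [523, -21, 147]]
170 [[549, -32, 147], [541, -28, 144], [535, -21, 146], [531, -11, 151]]
```

Run:
```python
from h import *
P=np.load('scene0.npy'); T=np.load('top0.npy')
for n,X in(('scene',P),('top',T)):
    m=(abs(X[...,0]-228)<90)&(abs(X[...,1]-473)<90)&(X[...,2]>120); q=X[m]
    print(n,m.sum(),'lowest',q[np.argsort(q[:,2])][:300:20].round().astype(int).tolist() if len(q) else 0)
c=cam('scene');X=cloud(c); p=sense()['eef_pos']
m=(abs(X[...,0]-p[0])<90)&(abs(X[...,1]-p[1])<90)&(X[...,2]>180); m[:, 275:]=0; q=X[m]; i=np.argsort(q[:,2])
print('now',q[i][:400:25].round().astype(int).tolist())
```

```text
scene 5184 lowest [[204, 435, 243], [258, 520, 252], [217, 427, 256], [254, 518, 259], [206, 436, 264], [254, 512, 269], [202, 440, 272], [200, 440, 278], [202, 440, 283], [207, 415, 290], [259, 519, 293], [237, 512, 295], [208, 404, 296], [207, 422, 298], [192, 421, 300]]
top 2168 lowest [[250, 513, 244], [214, 426, 252], [254, 508, 257], [216, 425, 263], [211, 422, 268], [259, 509, 274], [263, 517, 288], [261, 512, 292], [209, 403, 293], [261, 517, 295], [203, 405, 296], [266, 525, 298], [210, 402, 299], [210, 404, 300], [186, 412, 302]]
now [[535, -34, 197], [531, -25, 217], [522, -26, 227], [521, -23, 248], [512, -29, 253], [554, -9, 263], [540, -17, 270], [485, -44, 275], [548, -16, 281], [583, 1, 286], [565, -12, 289], [542, -9, 294], [574, -9, 296], [577, -14, 301], [547, -12, 305], [549, -13, 309]]
```

The camera puts the real fingertips about 42 mm higher than the reported TCP. The gap is the same at the start and now, while the lateral position agrees. I'll open, go down by that amount more, and close.

Emit:
servo_tool(
  commands=[
    [-0.4, [0.0012, -0.001, 0], [0, 0, 0]],
    [-0.4, [0, 0, 0], [0, 0, 0]],
    [-0.4, [0, 0, 0], [0, 0, 0]],
    [-0.4, [0, 0, 0], [0, 0, 0]],
    [-0.4, [0, 0, 0.012], [0, 0, 0]],
    [-0.4, [0, 0, 0.012], [0, 0, 0]],
    [-0.4, [0, 0, 0.01], [0, 0, 0]],
    [-0.4, [0, 0, 0.008], [0, 0, 0]],
    [-0.4, [0, 0, 0], [0, 0, 0]],
    [-0.4, [0, 0, 0], [0, 0, 0]],
  ],
)

```text
time_s: 5.23
eef_pos: [530.4, -34.1, 117.9]
ee_rot: [-0.0, 0.519, 0.855, -0.0]
force: [0.8, 0.2, -0.6]
grip_width: 0.702
grip_force: 0.0
```

Emit:
servo_tool(
  commands=[
    [0.9, [0, 0, 0], [0, 0, 0]],
    [0.9, [0, 0, 0], [0, 0, 0]],
    [0.9, [0, 0, 0], [0, 0, 0]],
    [0.9, [0, 0, 0], [0, 0, 0]],
    [0.9, [0, 0, 0], [0, 0, 0]],
    [0.9, [0, 0, 0], [0, 0, 0]],
    [0.9, [0, 0, 0], [0, 0, 0]],
    [0.9, [0, 0, 0], [0, 0, 0]],
  ],
)

```text
time_s: 5.9
eef_pos: [530.3, -34.2, 118.4]
ee_rot: [0.0, 0.519, 0.855, -0.0]
force: [-4.0, -1.6, 5.4]
grip_width: 0.082
grip_force: 41.3
```

The wing is held, opening about 7 mm. Now I'll turn 57.4° counter-clockwise.

Emit:
servo_tool(
  commands=[
    [1, [0, 0, 0], [0, 0, -0.6]],
    [1, [0, 0, 0], [0, 0, -0.8]],
    [1, [0, 0, 0], [0, 0, -0.8]],
    [1, [0, 0, 0], [0, 0, -0.8]],
    [1, [0, 0, 0], [0, 0, -0.8]],
    [1, [0, 0, 0], [0, 0, -0.8]],
    [1, [0, 0, 0], [0, 0, -0.8]],
    [1, [0, 0, 0], [0, 0, -0.8]],
    [1, [0, 0, 0], [0, 0, -0.8]],
    [1, [0, 0, 0], [0, 0, -0.8]],
  ],
)

```text
time_s: 6.73
eef_pos: [529.6, -35.0, 118.4]
ee_rot: [-0.001, 0.135, 0.991, -0.001]
force: [-9.3, -5.7, 7.3]
grip_width: 0.081
grip_force: 41.5
```

Emit:
servo_tool(
  commands=[
    [1, [0, 0, 0], [0, 0, -0.8]],
    [1, [0, 0, 0], [0, 0, -0.8]],
    [1, [0, 0, 0], [0, 0, -0.17]],
    [1, [0, 0, 0], [0, 0, 0]],
    [1, [0, 0, 0], [0, 0, 0]],
  ],
)

```text
time_s: 7.15
eef_pos: [529.6, -35.3, 118.4]
ee_rot: [-0.001, 0.044, 0.999, -0.001]
force: [-7.9, -6.2, 8.2]
grip_width: 0.079
grip_force: 41.5
```

```bash
python3 -c "
from h import *
go(np.r_[530.2,-34.2,118]);print(sense()['wrist_torque'],sense()['grip_width'],sense()['force'])"
```

```text
shift tool m [-0.0005  0.0012  0.0004] yaw_y now 84.91 tilt z [-0.002 -0.002 -1.   ]
[-1.17430631  1.46302018  0.02021835] 0.0790903480245849 [-7.91117573 -6.20546211  8.16408071]
```

Emit:
servo_tool(
  commands=[
    [-0.4, [0, 0, 0], [0, 0, 0]],
    [-0.4, [0, 0, 0], [0, 0, 0]],
    [-0.4, [0, 0, 0], [0, 0, 0]],
    [-0.4, [0, 0, 0], [0, 0, 0]],
    [-0.4, [0, 0, -0.02], [0, 0, 0]],
    [-0.4, [0, 0, -0.04], [0, 0, 0]],
    [-0.4, [0, 0, -0.04], [0, 0, 0]],
    [-0.4, [0, 0, -0.04], [0, 0, 0]],
    [-0.4, [0, 0, -0.04], [0, 0, 0]],
    [-0.4, [0, 0, -0.04], [0, 0, 0]],
  ],
)

```text
time_s: 7.98
eef_pos: [530.1, -33.7, 340.1]
ee_rot: [0.0, 0.044, 0.999, 0.0]
force: [1.7, -0.6, 0.7]
grip_width: 0.701
grip_force: 0.0
```

Run:
```python
from h import *
s=sense();print(s['eef_pos'],s['force'])
z=s['eef_pos'][2]
c=cam('scene');P=cloud(c).reshape(-1,3);b=box(P)
m=(abs(b[:,0])<24)&(abs(b[:,1]+64)<24)&(b[:,2]>160)&(b[:,2]<180); w=P[m]
u,_,vt=np.linalg.svd(w[:,:2]-w[:,:2].mean(0)); print(m.sum(),w.mean(0),np.degrees(np.arctan2(vt[0,1],vt[0,0])))
cv2.imwrite('pics/s3.png',cv2.resize(c['pixels'][80:230,190:350,::-1],None,fx=4,fy=4,interpolation=cv2.INTER_CUBIC))
```

```text
[530.06939837 -33.74120711 340.10017461] [ 1.74033629 -0.55612629  0.70795317]
52 [533.37447532 -32.31416307 167.51502884] -6.312128486309931
```

View pics/s3.png

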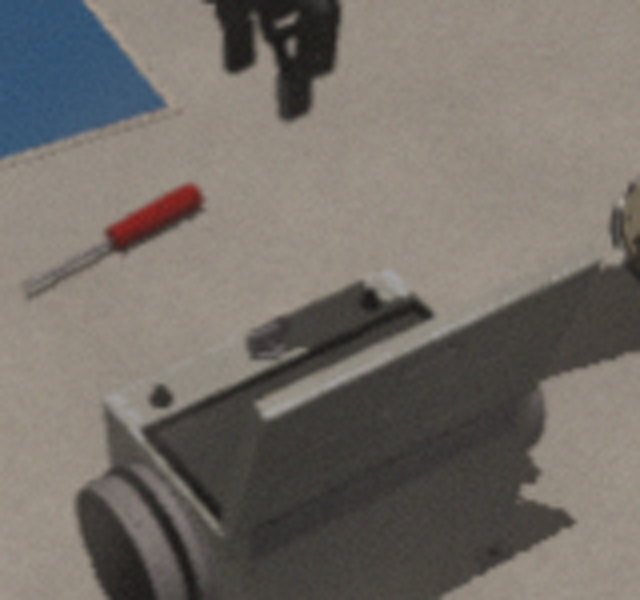

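The wing now lies parallel to the rim at crop (270,340). The measured direction is −6.3° against −5.0° for the hinge, which is well inside tolerance. Next I'll close the gripper and go behind the panel, 50 mm to the side of the slot.

Emit:
servo_tool(
  commands=[
    [1, [0, 0, -0.02], [0, 0, 0]],
    [1, [0.008, 0.038, 0], [0, 0, 0]],
    [1, [0.008, 0.038, 0], [0, 0, 0]],
    [1, [0.008, 0.038, 0], [0, 0, 0]],
    [1, [0.008, 0.038, 0], [0, 0, 0]],
    [1, [0.008, 0.038, 0], [0, 0, 0]],
    [1, [0.01, 0.039, 0], [0, 0, 0]],
    [1, [0, 0, 0], [0, 0, 0]],
    [1, [0, 0, 0], [0, 0, 0]],
  ],
)

```text
time_s: 8.78
eef_pos: [500.5, 200.2, 357.8]
ee_rot: [-0.0, 0.043, 0.999, 0.0]
force: [0.7, -1.1, 0.3]
grip_width: -0.0
grip_force: 0.0
```

Emit:
servo_tool(
  commands=[
    [1, [0, 0, 0.03], [0, 0, 0]],
    [1, [0, 0, 0.03], [0, 0, 0]],
    [1, [0, 0, 0.03], [0, 0, 0]],
    [1, [0, 0, 0.012], [0, 0, 0]],
    [1, [0, 0, 0], [0, 0, 0]],
    [1, [0, 0, 0], [0, 0, 0]],
  ],
)

```text
time_s: 9.28
eef_pos: [501.4, 197.5, 256.3]
ee_rot: [-0.0, 0.045, 0.999, -0.0]
force: [0.4, 0.1, 1.9]
grip_width: -0.001
grip_force: 0.0
```

Run:
```python
from h import *
s=sense();print(s['eef_pos'],box(s['eef_pos']),s['force'],s['grip_width'])
c=cam('scene');save(c,'pics/s4.png')
```

```text
[501.37754527 197.50731455 256.3455825 ] [-48.92484873 163.94197853 256.3455825 ] [0.40529293 0.08266465 1.86821886] -0.0013262606736013393
```

View pics/s4.png

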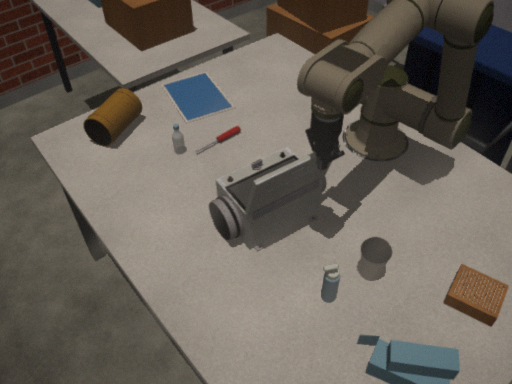

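The gripper is behind the panel, with the fingertip at about (320,166) and the free edge running (253,185)–(335,150). The bystanders are untouched. I'll push toward −y.

Emit:
servo_tool(
  commands=[
    [1, [0, -0.012, 0], [0, 0, 0]],
    [1, [0, -0.012, 0], [0, 0, 0]],
    [1, [0, -0.012, 0], [0, 0, 0]],
    [1, [0, -0.012, 0], [0, 0, 0]],
    [1, [0, -0.012, 0], [0, 0, 0]],
    [1, [0, -0.012, 0], [0, 0, 0]],
  ],
)

```text
time_s: 9.83
eef_pos: [494.5, 125.3, 256.2]
ee_rot: [0.0, 0.045, 0.999, -0.0]
force: [0.6, 2.3, 1.2]
grip_width: 0.003
grip_force: 1.0
```

Emit:
servo_tool(
  commands=[
    [1, [0, -0.012, 0], [0, 0, 0]],
    [1, [0, -0.012, 0], [0, 0, 0]],
    [1, [0, -0.012, 0], [0, 0, 0]],
  ],
)

```text
time_s: 10.08
eef_pos: [491.1, 89.6, 255.7]
ee_rot: [-0.0, 0.045, 0.999, -0.0]
force: [-0.3, 2.0, -0.4]
grip_width: 0.002
grip_force: 0.8
```

```bash
cat > st.py <<'E'
from h import *
s=sense();print(s['time_s'],box(s['eef_pos']).round(1),s['force'].round(1))
c=cam('scene');b=box(cloud(c).reshape(-1,3))
m=(b[:,0]>0)&(b[:,0]<125)&(b[:,1]>-110)&(b[:,1]<150)&(b[:,2]>165)&(b[:,2]<345); q=b[m]
th=np.arctan2(q[:,2]-151,84-q[:,1]); print(m.sum(),'theta',np.percentile(th,[10,50,90]).round(3))
E
python3 st.py
```

```text
10.0833 [-49.7  55.6 255.7] [-0.3  2.  -0.4]
2244 theta [1.29  1.321 1.394]
```

Emit:
servo_tool(
  commands=[
    [1, [0, -0.0117, 0.001], [0, 0, 0]],
    [1, [0, -0.0117, 0.001], [0, 0, 0]],
    [1, [0, -0.0117, 0.002], [0, 0, 0]],
    [1, [0, -0.0117, 0.004], [0, 0, 0]],
    [1, [0, -0.01, 0.006], [0, 0, 0]],
    [1, [0, -0.01, 0.007], [0, 0, 0]],
    [1, [0, -0.01, 0.008], [0, 0, 0]],
    [1, [0, -0.009, 0.009], [0, 0, 0]],
  ],
)

```text
time_s: 10.8
eef_pos: [483.6, 4.3, 217.1]
ee_rot: [-0.0, 0.045, 0.999, -0.0]
force: [-0.1, 0.7, 0.2]
grip_width: -0.003
grip_force: 0.4
```

```bash
python3 st.py
```

```text
10.8 [-49.7 -30.1 217.1] [-0.1  0.7  0.2]
2330 theta [0.699 0.733 0.804]
```

Emit:
servo_tool(
  commands=[
    [1, [0, -0.008, 0.01], [0, 0, 0]],
    [1, [0, -0.007, 0.01], [0, 0, 0]],
    [1, [0, -0.007, 0.011], [0, 0, 0]],
    [1, [0, -0.006, 0.011], [0, 0, 0]],
    [1, [0, -0.004, 0.01], [0, 0, 0]],
    [1, [0, -0.004, 0.011], [0, 0, 0]],
    [1, [0, -0.002, 0.006], [0, 0, 0]],
  ],
)

```text
time_s: 11.43
eef_pos: [479.8, -32.7, 147.4]
ee_rot: [-0.001, 0.045, 0.999, 0.0]
force: [0.5, 0.2, 0.3]
grip_width: 0.002
grip_force: 0.0
```

```bash
python3 st.py
```

```text
11.4333 [-50.2 -67.3 147.4] [0.5 0.2 0.3]
1472 theta [0.206 0.235 0.279]
```

Emit:
servo_tool(
  commands=[
    [1, [0, -0.001, 0.006], [0, 0, 0]],
    [1, [0, -0.001, 0.006], [0, 0, 0]],
    [1, [0, -0.001, 0.005], [0, 0, 0]],
    [1, [0, 0, 0.004], [0, 0, 0]],
    [1, [0, 0, 0.003], [0, 0, 0]],
    [1, [0, 0, 0], [0, 0, 0]],
  ],
)

```text
time_s: 11.98
eef_pos: [479.9, -35.3, 124.4]
ee_rot: [-0.0, 0.044, 0.999, 0.0]
force: [-0.4, 0.3, -0.2]
grip_width: 0.002
grip_force: 0.0
```

Emit:
servo_tool(
  commands=[
    [1, [0, 0, 0.003], [0, 0, 0]],
    [1, [0, 0, 0.003], [0, 0, 0]],
    [1, [0, 0, 0], [0, 0, 0]],
  ],
)

```text
time_s: 12.23
eef_pos: [480.4, -35.6, 119.0]
ee_rot: [0.0, 0.044, 0.999, -0.0]
force: [0.5, -0.9, 2.0]
grip_width: 0.004
grip_force: 0.9
```

Run:
```python
from h import *
c=cam('scene'); cv2.imwrite('pics/s5.png',cv2.resize(c['pixels'][110:260,190:350,::-1],None,fx=4,fy=4,interpolation=cv2.INTER_CUBIC))
b=box(cloud(c).reshape(-1,3)); m=(b[:,0]>30)&(b[:,0]<120)&(b[:,1]>-85)&(b[:,1]<75)&(b[:,2]>130)&(b[:,2]<200);q=b[m]
print(np.polyfit(q[:,1],q[:,2],1),m.sum())
```

```text
[-3.25066129e-02  1.56479432e+02] 1268
```

View pics/s5.png

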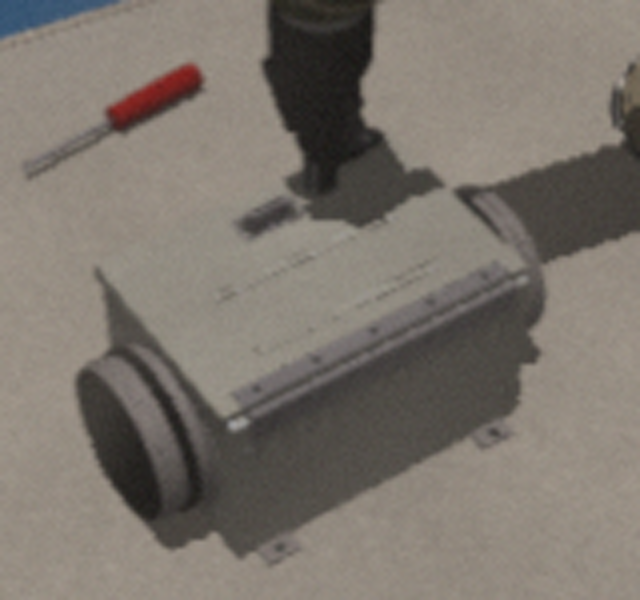

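The panel is nearly down, about 0.04 rad open. The wing is in the slot at crop (268,215) and the finger is beside it at (320,185). I'll press home gently.

Emit:
servo_tool(
  commands=[
    [1, [0, 0, 0.002], [0, 0, 0]],
    [1, [0, 0, 0.002], [0, 0, 0]],
    [1, [0, 0, 0.002], [0, 0, 0]],
    [1, [0, 0, 0], [0, 0, 0]],
  ],
)

```text
time_s: 12.62
eef_pos: [480.4, -35.8, 113.7]
ee_rot: [0.001, 0.044, 0.999, -0.0]
force: [-1.3, -2.6, 6.5]
grip_width: 0.001
grip_force: 3.4
```

Emit:
servo_tool(
  commands=[
    [1, [0, 0, 0.001], [0, 0, 0]],
    [1, [0, 0, 0.001], [0, 0, 0]],
    [1, [0, 0, 0], [0, 0, 0]],
    [1, [0, 0, 0], [0, 0, 0]],
  ],
)

```text
time_s: 12.95
eef_pos: [480.6, -35.9, 113.5]
ee_rot: [0.001, 0.044, 0.999, -0.001]
force: [-9.8, -0.5, 25.9]
grip_width: -0.0
grip_force: 12.8
```

Emit:
servo_tool(
  commands=[
    [1, [0, 0, 0.0002], [0, 0, 0]],
    [1, [0, 0, 0], [0, 0, 0]],
    [1, [0, 0, 0], [0, 0, 0]],
    [1, [0, 0, 0], [0, 0, 0]],
    [1, [0, 0, 0], [0, 0, 0]],
    [1, [0, 0, 0], [0, 0, 0]],
  ],
)

```text
time_s: 13.45
eef_pos: [480.6, -35.9, 113.5]
ee_rot: [0.001, 0.044, 0.999, -0.001]
force: [-9.8, 0.1, 27.5]
grip_width: 0.002
grip_force: 13.7
```

Run:
```python
from h import *
s=sense();print(s['force'],s['time_s'])
for n in('scene','top'):
    c=cam(n); b=box(cloud(c).reshape(-1,3)); m=(b[:,0]>30)&(b[:,0]<120)&(b[:,1]>-85)&(b[:,1]<65)&(b[:,2]>130)&(b[:,2]<200);q=b[m]
    print(n,np.polyfit(q[:,1],q[:,2],1),m.sum())
    m=(abs(b[:,0])<22)&(abs(b[:,1]+64)<12)&(b[:,2]>163)&(b[:,2]<180);print('wing pts',m.sum())
```

```text
[-9.77590675  0.08745302 27.47349827] 13.45
scene [1.90813558e-03 1.53654133e+02] 1138
wing pts 39
top [1.26341046e-03 1.52894402e+02] 1840
wing pts 0
```

The panel is flat (slope about 0.001–0.002, outer face at 153 mm). The wing stands proud through the slot, and the finger is holding with a steady 27 N. I'm handing it in.

```bash
python3 -c "
from rig import *
print(finish_job())"
```

```text
the job is handed in; nothing more can be done
None
```

The wing stud was turned in line with the slot first. Then the panel was swung down over it and pressed flat against the frame, and I handed the job in at about 13.5 s with the arm still holding it shut at about 27 N and the other things on the table left alone.

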